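# Run a fingertip along the jig's pins to set them down

### The arm

A 6-joint arm with a two-finger parallel gripper is mounted at the origin on the work surface. World frame = base frame: x ahead of the robot, y to its left, z up, the work surface at z = 0. Lengths are in m, angles in degrees, forces in N, time in s.
With the tool pointing down it reaches from about 0.375 to 0.9 m from the base axis. Payload 3.1 kg.
Tool frame: the origin (TCP) lies between the finger pads, 19 mm behind the fingertips; this is the grasp point; y points along the fingers, x is the direction in which the jaws open and shut, and the axes are right-handed (so a half turn about y gives the same grasp; the last joint's range is limited). The gripper opens to 87 mm and grips with 3 to 60 N. Pads are 19 mm wide; open, the fingers measure 117 mm over their backs; the gripper's body (75 mm by 190 mm) begins 51 mm behind the grasp point.
Start: joints at [59.444, 30.224, 82.088, -0, 67.689, -10.227], TCP at [0.217, 0.586, 0.241] pointing down, gripper open.
Joint ranges: [-176.69, 176.69], [-43.24, 126.21], [12.49, 139.97], [-82, 262], [0, 151.66], [-163.58, 163.58]. Speed limits (degrees/s): [159.86, 159.86, 180, 180, 180, 180].

### API

Orientations are given as a 3x3 rotation matrix whose columns are the frame's x, y, z axes.
In Python, from rig import * gives the robot as it stands.
- The arm moves only by the tool play_rows, never from a script. Its argument "commands" is a list of rows, each a list of 2 entries, a list of its own where there are three numbers: the shift along the world's x, y, z in m, then the turn, a rotation vector about the world's x, y, z in rad. A call has 1 to 10 rows; each row is the pose to reach, as a shift and turn from the pose commanded when the call began; what a row does not reach only later rows make up. A row lasts 1/8 s, in which the tool goes at most 62.5 mm and 10.7 degrees, less where a joint would pass 70% of its speed; a pose out of reach is approached as far as the arm can. A call with a gripper value outside its range is refused whole. "gripper" is the finger opening in m, from 0 to 0.087, set as the call begins (left out, the last holds). The fingers move at their own pace and stop on an object; the grip force is fixed at half the most. Time passes only in rows, so rows that repeat a pose let the fingers close. It gives the time, the measured TCP pose, the force and the opening at its end, in the units of the state.
- read_state(): the state, without advancing time (a new reading comes with each control period).
- capture(name): name is "scene" or "side" or "wrist"; returns a dict with "frame" (420x560x3 uint8, red, green, blue), "depth" (420x560 float32, m along the optical axis (not along the pixel's ray), 0 where there is no reading), "mtx" (3x3 intrinsics, pixels), "cam_to_world" (4x4, takes a point from camera to world coordinates); the wrist camera has in their place "hand_eye" (4x4, takes a point from camera to tool coordinates, whose origin is the TCP and whose axes are the tool frame's). Camera axes: x right, y down, z forward; pixel columns grow to the right and rows downward; lengths in m; the calibration is good to about 2 mm. The wrist camera is an equidistant fisheye: a pixel r from the principal point sees the ray r / f radians off the axis. A picture is of the moment at which its call begins: read the wrist's pose just before it.
- hand_in(): hands the job in, once; it reports no verdict.
The state is a dict: "time_s": time; "joint_positions": joint angles; "qvel": joint speeds; "tau": joint torques, N m; "position": TCP position; "tcp_rot": TCP orientation; "force": force on the tool from outside, world axes, zero at the start; "moment": the same for the moment, N m; "opening": opening from 0.0 (shut) to 1.0 (fully open).
Only numpy, scipy, OpenCV 4.12 (cv2) and the standard library are available. Lean on these libraries where they do the work, as an engineer would, in place of code of your own. Each camera call takes 0.05 s, during which the arm holds its last target. There are 200 camera calls.

### The job

The five support pins of the bent-tube jig are still standing up from the last job. Starting at the end of the row with the square stop block, go along the curve with the closed fingertips and push each pin gently all the way down in its turn, keeping the fingertips close over the row (within about 5 cm) until the last one is down. Grip and lift nothing, leave the things lying about where they are, and take the hand away at the end.

Things in the scene. Friction and masses are not known exactly. Their poses are not given: they have to be found in the camera images.
- jig: Bent-tube support jig, bolted down: aluminium plate 120 (x) by 270 (y) by 15 mm thick; origin at the centre of its underside, on the bench, z up, y along the row. Five upright pins stand 40 mm apart in a shallow arc, each in a dark collar 22 mm across, top 35 mm above the bench. Pins at jig (x, y) mm: (4.6, -76.7), (-10, -39.6), (-15, 0), (-10, 39.6), (4.6, 76.7) for pins 1-5.
- stop_block: Square steel stop block, 24 x 24 mm and 26 mm tall, fixed on the jig plate about 40 mm beyond one end of the row of pins (either end: it changes places with the round stud); origin at the centre of its underside, 15 mm above the bench. The row starts here.
- round_stud: Round steel stud, 20 mm across and 26 mm tall, fixed on the plate about 40 mm beyond the other end of the row; origin at the centre of its underside.
- pin1 (a joint): How far pin1 is pushed down, m: 0 is fully up, 0.014 fully down (its shoulder on the collar, the cap 8 mm above it). It starts at 0.002 to 0.008, is held by friction (about 4 N to push) and stays where it is left. At the bottom it stops hard; only its sprung cap then still gives. Do not lean on it hard (40 N).
- pin2 (a joint): How far pin2 is pushed down, m: 0 is fully up, 0.014 fully down (its shoulder on the collar, the cap 8 mm above it). It starts at 0.002 to 0.008, is held by friction (about 4 N to push) and stays where it is left. At the bottom it stops hard; only its sprung cap then still gives. Do not lean on it hard (40 N).
- pin3 (a joint): How far pin3 is pushed down, m: 0 is fully up, 0.014 fully down (its shoulder on the collar, the cap 8 mm above it). It starts at 0.002 to 0.008, is held by friction (about 4 N to push) and stays where it is left. At the bottom it stops hard; only its sprung cap then still gives. Do not lean on it hard (40 N).
- pin4 (a joint): How far pin4 is pushed down, m: 0 is fully up, 0.014 fully down (its shoulder on the collar, the cap 8 mm above it). It starts at 0.002 to 0.008, is held by friction (about 4 N to push) and stays where it is left. At the bottom it stops hard; only its sprung cap then still gives. Do not lean on it hard (40 N).
- pin5 (a joint): How far pin5 is pushed down, m: 0 is fully up, 0.014 fully down (its shoulder on the collar, the cap 8 mm above it). It starts at 0.002 to 0.008, is held by friction (about 4 N to push) and stays where it is left. At the bottom it stops hard; only its sprung cap then still gives. Do not lean on it hard (40 N).
- pin1_top (a point): Centre of the top of pin1's sprung steel cap (16 mm across, 6 mm thick); it moves with the pin: 63 mm above the bench when fully up, 49 mm when fully down. The cap itself gives up to 5 mm against its spring (from about 6 N, then 4 N per mm) and springs back, so go on pushing past 49 mm by 1 to 4 mm to be sure.
- pin2_top (a point): Centre of the top of pin2's sprung steel cap (16 mm across, 6 mm thick); it moves with the pin: 63 mm above the bench when fully up, 49 mm when fully down. The cap itself gives up to 5 mm against its spring (from about 6 N, then 4 N per mm) and springs back, so go on pushing past 49 mm by 1 to 4 mm to be sure.
- pin3_top (a point): Centre of the top of pin3's sprung steel cap (16 mm across, 6 mm thick); it moves with the pin: 63 mm above the bench when fully up, 49 mm when fully down. The cap itself gives up to 5 mm against its spring (from about 6 N, then 4 N per mm) and springs back, so go on pushing past 49 mm by 1 to 4 mm to be sure.
- pin4_top (a point): Centre of the top of pin4's sprung steel cap (16 mm across, 6 mm thick); it moves with the pin: 63 mm above the bench when fully up, 49 mm when fully down. The cap itself gives up to 5 mm against its spring (from about 6 N, then 4 N per mm) and springs back, so go on pushing past 49 mm by 1 to 4 mm to be sure.
- pin5_top (a point): Centre of the top of pin5's sprung steel cap (16 mm across, 6 mm thick); it moves with the pin: 63 mm above the bench when fully up, 49 mm when fully down. The cap itself gives up to 5 mm against its spring (from about 6 N, then 4 N per mm) and springs back, so go on pushing past 49 mm by 1 to 4 mm to be sure.
- socket: Spanner socket, 22 mm across, 38 mm tall, standing loose on the jig plate inside the arc, about 50 mm from the middle pin; leave alone; origin at its underside.
- tube_offcut: Short steel tube, 32 mm across, 45 mm tall, upright on the bench just on the robot's side of the jig; leave alone; origin at its underside.
- big_nut: Dark steel round nut, 30 mm across, 12 mm tall, flat on the bench just on the robot's side of the jig; leave alone.
- screwdriver: Screwdriver lying on the bench to the robot's right; leave alone.
- hammer: Hammer lying on the bench beyond the jig; leave alone.
- oil_can: Red can, 60 mm across, 110 mm tall, to the robot's left; leave alone; origin at its underside.
- bucket: White plastic pot, 110 mm across, 100 mm tall, to the robot's right; leave alone; origin at its underside.

How it is judged:
By the outcome, as a careful person would: the job done as asked, in the order asked, and still so for the second after the job is handed in, with the robot touching nothing.
It also fails if it takes over 48 s, if anything falls off the work surface, if the arm or the gripper's body presses on something with over 40 N, if the wrist force passes 120 N, or if a joint passes its speed limit or range.

## Working session

There is one attempt and no reset: what is moved stays moved. The work goes in short steps, Python scripts to look and compute and a tool call to move; the robot and the scene stay as the last step left them, time stands still between calls to the robot, and variables do not carry over. Pictures are saved under pics/ and viewed, about 8 in all and at most 12, crops included, and the job is handed in when it is done.

Besides the shell and the picture viewer there is one more tool, called after "Request:" by a JSON object that holds its "fn" and its "kwargs". play_rows: Moves the arm, as the interface text tells. Its arguments: {"type":"object","properties":{"commands":{"type":"array"},"gripper":{"type":"number"}},"required":["commands"]}

```bash
mkdir -p pics; python3 - <<'E'
from rig import *
import cv2,numpy as np
s=read_state();print(s['time_s'],s['position'],s['tcp_rot'],s['force'],s['opening'])
for n in("scene","side"):
    c=capture(n);np.savez(n+".npz",**c);cv2.imwrite(f"pics/{n}0.png",c['frame'][:,:,::-1]);print(n,c['mtx'],c['cam_to_world'])
E
```

```text
0.0 [0.21673908 0.58548069 0.2402726 ] [[ 3.47362458e-01 -1.06552704e-03 -9.37730338e-01]
 [ 9.37728541e-01 -1.86887176e-03  3.47363916e-01]
 [-2.12262340e-03 -9.99997686e-01  3.49999226e-04]] [ 0.46229644 -0.1545931  -0.4568659 ] 0.9983767930138484
scene [[465.8012228    0.         261.54101654]
 [  0.         465.8012228  211.15028664]
 [  0.           0.           1.        ]] [[-0.51642624  0.48725136 -0.70419461  1.44586634]
 [ 0.85621523  0.30736699 -0.4152361   0.51335634]
 [ 0.01412182 -0.81738097 -0.57592441  0.78486792]
 [ 0.          0.          0.          1.        ]]
side [[382.90749494   0.         286.82138344]
 [  0.         382.90749494 207.92953763]
 [  0.           0.           1.        ]] [[ 0.98213284 -0.11115651  0.15185295  0.42626488]
 [-0.18811645 -0.55748794  0.80859099 -0.74360714]
 [-0.00522397 -0.82270981 -0.56843758  0.61582893]
 [ 0.          0.          0.          1.        ]]
```

View pics/scene0.png

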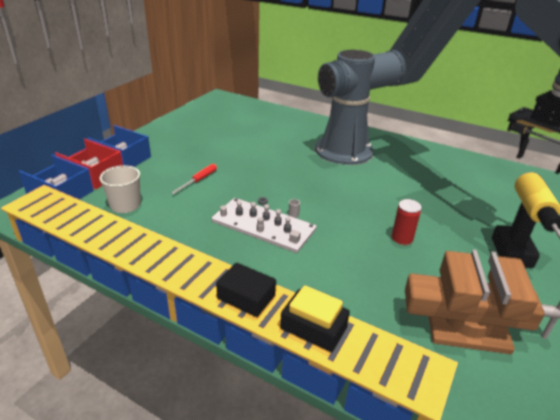

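View pics/side0.png

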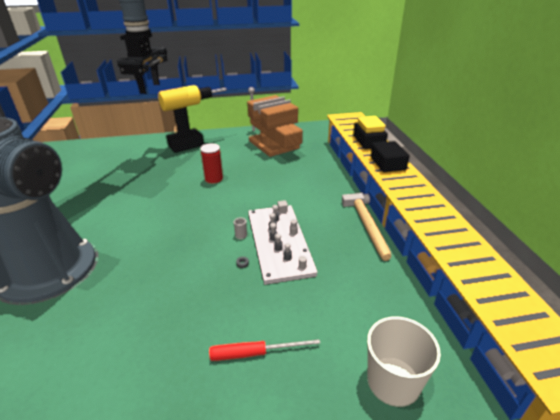

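The scene view shows the jig plate around (265,222), with the arc bowing toward the robot. One stop is at about (295,237) on the +y end and the other at about (223,210). I'll zoom in on both views and fit the plate.

```bash
cat > h.py <<'E'
import numpy as np,cv2
def world(c):
    v,u=np.mgrid[:420,:560];d=c['depth'];K=c['mtx']
    p=np.stack([(u-K[0,2])/K[0,0]*d,(v-K[1,2])/K[1,1]*d,d],-1)
    T=c['cam_to_world'];return p@T[:3,:3].T+T[:3,3]
def ray(c,u,v,z):
    K=c['mtx'];T=c['cam_to_world'];r=T[:3,:3]@np.array([(u-K[0,2])/K[0,0],(v-K[1,2])/K[1,1],1])
    return T[:3,3]+r*(z-T[2,3])/r[2]
def proj(c,P):
    T=c['cam_to_world'];q=(np.atleast_2d(P)-T[:3,3])@T[:3,:3]
    return q[:,:2]/q[:,2:]*c['mtx'][0,0]+c['mtx'][:2,2]
JP=np.array([(4.6,-76.7),(-10,-39.6),(-15,0),(-10,39.6),(4.6,76.7)])/1000
E
python3 - <<'E'
from h import *
out=[]
for n,(x0,y0,w,h) in (("scene",(205,190,120,66)),("side",(225,190,120,100))):
    c=dict(np.load(n+".npz"));W=world(c);f=c['frame'].astype(int)
    # plate: light, greyish, z ~0.015
    roi=np.zeros((420,560),bool);roi[y0:y0+h,x0:x0+w]=1
    m=roi&(f.min(-1)>110)&(np.ptp(f,axis=-1)<50)
    print(n,m.sum(),np.percentile(W[m][:,2],[5,50,95]))
    cs,_=cv2.findContours(m.astype(np.uint8),0,1);k=np.vstack([q for q in cs if len(q)>15])
    P=np.array([ray(c,u,v,.015)[:2] for u,v in k[:,0]])
    # only pixels at plate height
    mp=roi&(abs(W[...,2]-.015)<.006)&m
    Q=W[mp][:,:2]
    for X in(P,Q):
        (cx,cy),(a,b),ang=cv2.minAreaRect((X*1000).astype(np.float32));print(cx,cy,a,b,ang)
    mt=roi&(W[...,2]>.03);nl,lab,st,ce=cv2.connectedComponentsWithStats(mt.astype(np.uint8))
    for i in range(1,nl):
        if st[i,4]>8:print(ce[i].round(1),st[i,4],W[lab==i].mean(0).round(4),W[lab==i][:,2].max().round(4))
    cr=c['frame'][y0:y0+h,x0:x0+w,::-1];out.append(cv2.resize(cr,(720,720*h//w),interpolation=cv2.INTER_CUBIC))
cv2.imwrite("pics/crop_s.png",out[0]);cv2.imwrite("pics/crop_d.png",out[1])
E
```

```text
scene 3107 [-0.00017547  0.01464858  0.04901771]
505.5964660644531 -16.415451049804688 228.22549438476562 289.3935546875 1.2154594659805298
533.035888671875 -12.560028076171875 152.5460662841797 271.2571716308594 2.3951587677001953
[294.  204.1] 95 [0.4545 0.0357 0.0388] 0.0476
[238.8 206.7] 63 [ 0.5537 -0.087   0.0427] 0.0574
[252.7 208. ] 61 [ 0.5387 -0.0505  0.0429] 0.0598
[265.8 211.1] 69 [ 0.5456 -0.0038  0.0536] 0.7849
[223.  208.9] 44 [ 0.5803 -0.1224  0.0374] 0.042
[277.7 215.8] 69 [0.5362 0.0283 0.0447] 0.0633
[259.9 222.7] 72 [0.5991 0.0095 0.0534] 0.7849
[287.3 222.8] 71 [0.5501 0.0655 0.0445] 0.0604
[294.6 234.4] 84 [0.5771 0.1022 0.0383] 0.0433
side 3605 [0.00318847 0.01647259 0.05178073]
521.3206787109375 -3.947235107421875 167.9454803466797 314.4103088378906 1.2480008602142334
542.1721801757812 -12.166946411132812 120.29154205322266 273.3829345703125 1.3142026662826538
[275.7 222. ] 386 [0.5406 0.0147 0.0458] 0.6158
[239.3 223. ] 136 [0.4507 0.028  0.0442] 0.6158
[293.  224.7] 87 [ 0.5802 -0.0048  0.0441] 0.0557
[286.9 249.4] 98 [ 0.5468 -0.0992  0.0493] 0.6158
[302.  259.5] 76 [ 0.5734 -0.1354  0.0468] 0.6158
```

View pics/crop_s.png

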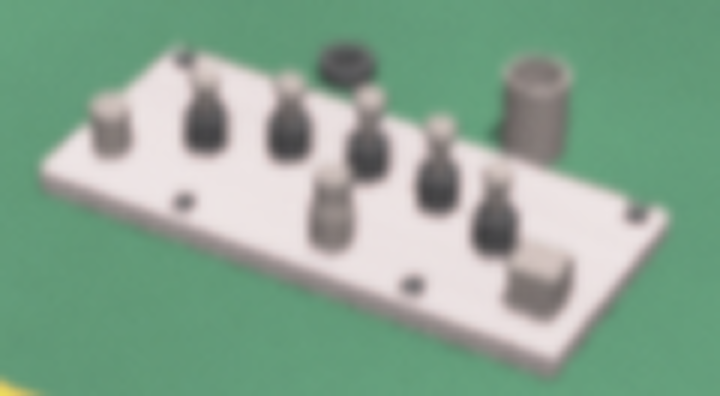

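View pics/crop_d.png

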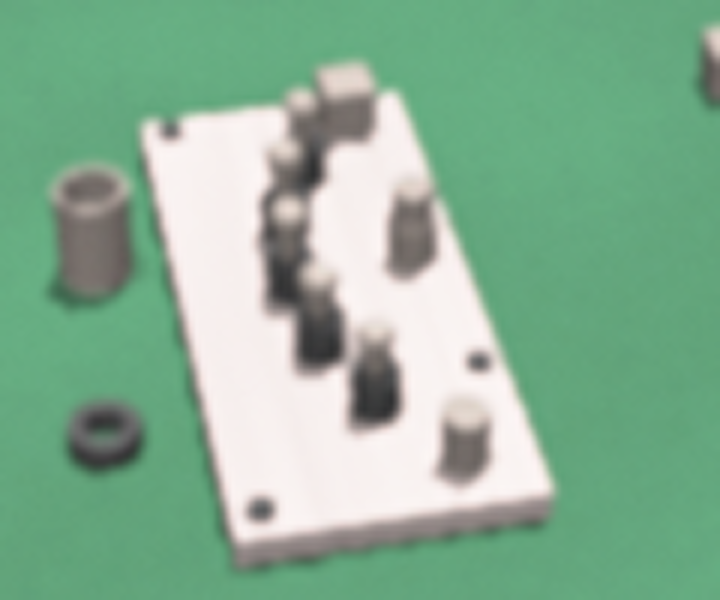

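Both crops show the square block at the +y end (side crop (345,95), scene crop (540,275)), with the round stud at the −y end. So the order is pin 5→1 along −y. Next I'll triangulate the caps and the plate corners.

```bash
python3 - <<'E'
from h import *
from scipy.optimize import least_squares
S=dict(np.load("scene.npz"));D=dict(np.load("side.npz"))
s=np.array([(497,172),(441,125),(370,95),(290,82),(205,72)])/6+[205,190]
d=np.array([(302,97),(285,148),(289,205),(318,270),(376,332)])/6+[225,190]
T=[]
for a,b in zip(s,d):
    r=least_squares(lambda p:np.r_[proj(S,p)[0]-a,proj(D,p)[0]-b],[.55,0,.05]);T.append(r.x);print(r.x.round(4),r.fun.round(2))
T=np.array(T)
for c,k,o in((S,[(42,170),(180,42),(668,212),(550,365)],(205,190)),(D,[(237,545),(140,122),(400,92),(552,490)],(225,190))):
    P=np.array([ray(c,*(np.array(q)/6+o),.015)[:2] for q in k]);print(P.round(4).tolist(),P.mean(0).round(4))
# fit jig pose to caps
J=JP[::-1];A=J-J.mean(0);B=T[:,:2]-T[:,:2].mean(0)
th=np.arctan2((A[:,0]*B[:,1]-A[:,1]*B[:,0]).sum(),(A*B).sum());R=np.array([[np.cos(th),-np.sin(th)],[np.sin(th),np.cos(th)]])
t=T[:,:2].mean(0)-R@J.mean(0);print(np.degrees(th),t);F=J@R.T+t;print(F.round(4).tolist(),(T[:,:2]-F).round(4).tolist())
E
```

```text
[0.548  0.0654 0.0567] [-0.  0. -0. -0.]
[0.5339 0.0279 0.0588] [-0.33  0.27 -0.3  -0.25]
[ 0.5295 -0.0116  0.0586] [-0.21  0.16 -0.18 -0.14]
[ 0.5348 -0.0509  0.0549] [-0.05  0.04 -0.04 -0.03]
[ 0.5496 -0.0898  0.054 ] [-0.48  0.32 -0.38 -0.27]
[[0.6085, -0.1411], [0.484, -0.147], [0.482, 0.1212], [0.6078, 0.1258]] [ 0.5456 -0.0103]
[[0.4871, -0.1522], [0.4812, 0.1203], [0.6024, 0.1209], [0.6057, -0.1469]] [ 0.5441 -0.0145]
0.5542335524515388 [ 0.54431875 -0.0117577 ]
[[0.5482, 0.065], [0.5339, 0.0277], [0.5293, -0.0119], [0.5347, -0.0515], [0.5497, -0.0884]] [[-0.0002, 0.0004], [-0.0001, 0.0001], [0.0002, 0.0004], [0.0001, 0.0005], [-0.0001, -0.0014]]
```

Cap residuals are under 1.5 mm, so the jig is at about (0.544, −0.012) with a yaw near 0.5°. I'll close the fingers and move high over pin 5.

Request:
{"fn": "play_rows", "kwargs": {"commands": [[[0.033,-0.052,0],[0,0,0]],[[0.066,-0.104,0],[0,0,0]],[[0.099,-0.156,0],[0,0,0]],[[0.132,-0.208,0],[0,0,0]],[[0.165,-0.26,0],[0,0,0]],[[0.198,-0.312,0],[0,0,0]],[[0.231,-0.364,0],[0,0,0]],[[0.264,-0.416,0],[0,0,0]],[[0.297,-0.468,0],[0,0,0]],[[0.331,-0.52,0],[0,0,0]]], "gripper": 0}}

```text
time_s: 1.35
position: [0.5487, 0.0642, 0.241]
tcp_rot: [[0.348, -0.001, -0.938], [0.938, 0.0, 0.348], [0.0, -1.0, 0.001]]
force: [0.9, 0.5, -0.3]
opening: 0.017
```

Request:
{"fn": "play_rows", "kwargs": {"commands": [[[0,0,-0.03],[0,0,0]],[[0,0,-0.06],[0,0,0]],[[0,0,-0.09],[0,0,0]],[[0,0,-0.11],[0,0,0]],[[0,0,-0.11],[0,0,0]],[[0,0,-0.11],[0,0,0]]]}}

```text
time_s: 2.1
position: [0.5485, 0.0661, 0.1317]
tcp_rot: [[0.347, 0.001, -0.938], [0.938, -0.0, 0.347], [0.0, -1.0, -0.001]]
force: [0.3, 0.8, -0.1]
opening: 0.002
```

```bash
python3 - <<'E'
from rig import *
from h import *
s=read_state();print(s['time_s'],s['position'],s['tcp_rot'],s['force'],s['opening'])
c=capture("wrist");np.savez("w1.npz",pos=s['position'],rot=s['tcp_rot'],**c)
f=c['frame'][:,:,::-1].copy();K=c['mtx'];print(K,c['hand_eye'])
H=c['hand_eye']
for p,z in zip([[0.5482, 0.065], [0.5339, 0.0277], [0.5293, -0.0119], [0.5347, -0.0515], [0.5497, -0.0884]],[.0567,.0588,.0586,.0549,.054]):
    q=np.array(s['tcp_rot']).T@(np.r_[p,z]-s['position']);q=H[:3,:3].T@(q-H[:3,3])
    r=np.hypot(*q[:2]);t=np.arctan2(r,q[2]);u=K[:2,2]+K[0,0]*t*q[:2]/r;print(u)
    cv2.drawMarker(f,tuple(int(x) for x in u.round()),(0,0,255),0,8)
cv2.imwrite("pics/w1.png",f)
E
```

```text
2.1 [0.54850018 0.06607273 0.131718  ] [[ 3.47323352e-01  7.64522938e-04 -9.37745117e-01]
 [ 9.37745408e-01 -7.27027429e-05  3.47323400e-01]
 [ 1.97360064e-04 -9.99999705e-01 -7.42179235e-04]] [ 0.2717169   0.78544623 -0.0945632 ] 0.002080150677959074
[[325.1922621    0.         278.86326641]
 [  0.         325.1922621  207.37829559]
 [  0.           0.           1.        ]] [[ 9.99999972e-01 -8.61977878e-05  2.19820431e-04  3.40167181e-05]
 [-2.35119158e-04 -2.78036631e-01  9.60570443e-01 -1.44158502e-01]
 [-2.16809150e-05 -9.60570468e-01 -2.78036644e-01  7.57943319e-02]
 [ 0.00000000e+00  0.00000000e+00  0.00000000e+00  1.00000000e+00]]
[277.16744929 224.07234736]
[221.20597376 224.26848899]
[171.40567962 235.72234299]
[134.94420045 255.0201255 ]
[110.8588732  281.40509216]
```

View pics/w1.png

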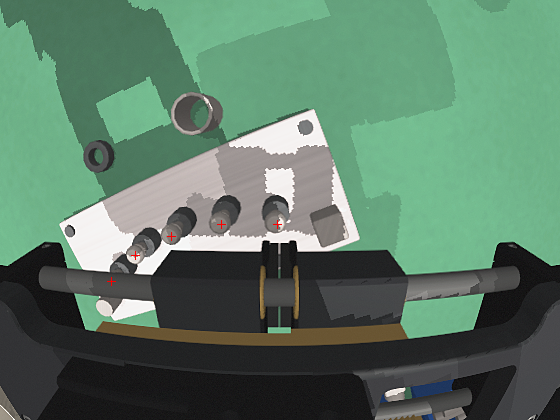

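The wrist view has pin 5's cap at (277,222), right under the projected marker, and the other markers sit on their caps. The fingertips are closed at (278,242). Now I'll press pin 5 with a slow finish.

Request:
{"fn": "play_rows", "kwargs": {"commands": [[[0,-0.001,-0.02],[0,0,0]],[[0,-0.001,-0.035],[0,0,0]],[[0,-0.001,-0.045],[0,0,0]],[[0,-0.001,-0.05],[0,0,0]],[[0,-0.001,-0.054],[0,0,0]],[[0,-0.001,-0.058],[0,0,0]],[[0,-0.001,-0.061],[0,0,0]],[[0,-0.001,-0.063],[0,0,0]],[[0,-0.001,-0.064],[0,0,0]],[[0,-0.001,-0.064],[0,0,0]]]}}

```text
time_s: 3.4
position: [0.5483, 0.0651, 0.0677]
tcp_rot: [[0.347, 0.001, -0.938], [0.938, -0.0, 0.347], [0.0, -1.0, -0.001]]
force: [-1.5, 0.0, 6.7]
opening: 0.004
```

Request:
{"fn": "play_rows", "kwargs": {"commands": [[[0,0,-0.001],[0,0,0]],[[0,0,-0.002],[0,0,0]],[[0,0,-0.002],[0,0,0]],[[0,0,-0.002],[0,0,0]]]}}

```text
time_s: 3.9
position: [0.5483, 0.0651, 0.0665]
tcp_rot: [[0.347, 0.001, -0.938], [0.938, -0.0, 0.347], [0.0, -1.0, -0.001]]
force: [-1.7, -0.1, 11.3]
opening: 0.009
```

Force rises at about 4 N/mm, which is the cap spring, so pin 5 is bottomed at 11 N. On to pin 4, staying low.

Request:
{"fn": "play_rows", "kwargs": {"commands": [[[0,0,0.013],[0,0,0]],[[0,0,0.026],[0,0,0]],[[0,0,0.026],[0,0,0]],[[-0.007,-0.019,0.026],[0,0,0]],[[-0.014,-0.037,0.026],[0,0,0]],[[-0.014,-0.037,0.026],[0,0,0]],[[-0.014,-0.037,0.02],[0,0,0]],[[-0.014,-0.037,0.015],[0,0,0]],[[-0.014,-0.037,0.011],[0,0,0]],[[-0.014,-0.037,0.008],[0,0,0]]]}}

```text
time_s: 5.15
position: [0.5342, 0.0283, 0.0731]
tcp_rot: [[0.347, -0.0, -0.938], [0.938, -0.0, 0.347], [-0.0, -1.0, -0.0]]
force: [-0.6, -0.0, 4.1]
opening: 0.003
```

Request:
{"fn": "play_rows", "kwargs": {"commands": [[[0,0,-0.003],[0,0,0]],[[0,0,-0.005],[0,0,0]],[[0,0,-0.007],[0,0,0]],[[0,0,-0.008],[0,0,0]],[[0,0,-0.0085],[0,0,0]],[[0,0,-0.0085],[0,0,0]],[[0,0,-0.0085],[0,0,0]]]}}

```text
time_s: 6.02
position: [0.5342, 0.0282, 0.066]
tcp_rot: [[0.347, 0.001, -0.938], [0.938, -0.0, 0.347], [0.0, -1.0, -0.001]]
force: [-2.6, -0.4, 13.6]
opening: 0.002
```

Pin 4 is down at 13.6 N. Next is pin 3.

Request:
{"fn": "play_rows", "kwargs": {"commands": [[[0,0,0.013],[0,0,0]],[[0,0,0.0265],[0,0,0]],[[0,0,0.0265],[0,0,0]],[[-0.0025,-0.02,0.0265],[0,0,0]],[[-0.005,-0.04,0.0265],[0,0,0]],[[-0.005,-0.04,0.0265],[0,0,0]],[[-0.005,-0.04,0.02],[0,0,0]],[[-0.005,-0.04,0.015],[0,0,0]],[[-0.005,-0.04,0.011],[0,0,0]],[[-0.005,-0.04,0.0085],[0,0,0]]]}}

```text
time_s: 7.28
position: [0.5288, -0.0113, 0.0731]
tcp_rot: [[0.347, -0.001, -0.938], [0.938, 0.001, 0.347], [0.0, -1.0, 0.001]]
force: [-1.0, 1.2, 4.0]
opening: 0.004
```

Request:
{"fn": "play_rows", "kwargs": {"commands": [[[0,0,-0.003],[0,0,0]],[[0,0,-0.005],[0,0,0]],[[0,0,-0.007],[0,0,0]],[[0,0,-0.008],[0,0,0]],[[0,0,-0.0085],[0,0,0]],[[0,0,-0.0085],[0,0,0]],[[0,0,-0.0085],[0,0,0]]]}}

```text
time_s: 8.15
position: [0.5289, -0.0115, 0.0659]
tcp_rot: [[0.348, 0.0, -0.938], [0.938, 0.0, 0.348], [0.001, -1.0, -0.0]]
force: [-2.3, 3.7, 12.2]
opening: 0.002
```

Pin 3 is down at 12.2 N. Next is pin 2, a shift of (+0.0055, −0.0395).

Request:
{"fn": "play_rows", "kwargs": {"commands": [[[0,0,0.013],[0,0,0]],[[0,0,0.0265],[0,0,0]],[[0,0,0.0265],[0,0,0]],[[0.003,-0.02,0.0265],[0,0,0]],[[0.0055,-0.0395,0.0265],[0,0,0]],[[0.0055,-0.0395,0.0265],[0,0,0]],[[0.0055,-0.0395,0.02],[0,0,0]],[[0.0055,-0.0395,0.015],[0,0,0]],[[0.0055,-0.0395,0.011],[0,0,0]],[[0.0055,-0.0395,0.0085],[0,0,0]]]}}

```text
time_s: 9.4
position: [0.5342, -0.0509, 0.0731]
tcp_rot: [[0.347, -0.001, -0.938], [0.938, 0.0, 0.347], [-0.0, -1.0, 0.001]]
force: [-0.4, 0.1, 3.7]
opening: 0.002
```

Request:
{"fn": "play_rows", "kwargs": {"commands": [[[0,0,-0.003],[0,0,0]],[[0,0,-0.005],[0,0,0]],[[0,0,-0.007],[0,0,0]],[[0,0,-0.008],[0,0,0]],[[0,0,-0.0085],[0,0,0]],[[0,0,-0.0085],[0,0,0]],[[0,0,-0.0085],[0,0,0]]]}}

```text
time_s: 10.28
position: [0.5343, -0.051, 0.066]
tcp_rot: [[0.347, -0.0, -0.938], [0.938, 0.0, 0.347], [0.0, -1.0, 0.0]]
force: [-2.9, 1.5, 13.2]
opening: 0.007
```

Pin 2 is down at 13.2 N. Last is pin 1, a shift of (+0.015, −0.0375).

Request:
{"fn": "play_rows", "kwargs": {"commands": [[[0,0,0.013],[0,0,0]],[[0,0,0.0265],[0,0,0]],[[0,0,0.0265],[0,0,0]],[[0.0075,-0.019,0.0265],[0,0,0]],[[0.015,-0.0375,0.0265],[0,0,0]],[[0.015,-0.0375,0.0265],[0,0,0]],[[0.015,-0.0375,0.02],[0,0,0]],[[0.015,-0.0375,0.015],[0,0,0]],[[0.015,-0.0375,0.011],[0,0,0]],[[0.015,-0.0375,0.0085],[0,0,0]]]}}

```text
time_s: 11.52
position: [0.5491, -0.0884, 0.0731]
tcp_rot: [[0.347, -0.001, -0.938], [0.938, 0.0, 0.347], [0.0, -1.0, 0.001]]
force: [-1.9, 0.8, 3.9]
opening: 0.003
```

Request:
{"fn": "play_rows", "kwargs": {"commands": [[[0,0,-0.003],[0,0,0]],[[0,0,-0.005],[0,0,0]],[[0,0,-0.007],[0,0,0]],[[0,0,-0.008],[0,0,0]],[[0,0,-0.0085],[0,0,0]],[[0,0,-0.0085],[0,0,0]],[[0,0,-0.0085],[0,0,0]]]}}

```text
time_s: 12.4
position: [0.5492, -0.0885, 0.0661]
tcp_rot: [[0.347, -0.0, -0.938], [0.938, 0.0, 0.347], [0.0, -1.0, 0.001]]
force: [-3.0, 3.0, 12.4]
opening: 0.007
```

All five gave the spring-loaded bottom force. I'll lift away and check.

Request:
{"fn": "play_rows", "kwargs": {"commands": [[[0,0,0.015],[0,0,0]],[[0,0,0.04],[0,0,0]],[[0,0,0.08],[0,0,0]],[[0,0,0.13],[0,0,0]],[[-0.02,0.04,0.18],[0,0,0]],[[-0.04,0.09,0.2],[0,0,0]],[[-0.06,0.14,0.21],[0,0,0]],[[-0.08,0.19,0.21],[0,0,0]],[[-0.1,0.24,0.21],[0,0,0]],[[-0.12,0.29,0.21],[0,0,0]]]}}

```text
time_s: 13.65
position: [0.4294, 0.2025, 0.2752]
tcp_rot: [[0.348, 0.002, -0.938], [0.938, 0.0, 0.348], [0.001, -1.0, -0.002]]
force: [0.7, 0.6, -0.3]
opening: 0.004
```

Request:
{"fn": "play_rows", "kwargs": {"commands": [[[-0.02,0.05,0],[0,0,0]],[[-0.04,0.1,0],[0,0,0]],[[-0.06,0.15,0],[0,0,0]],[[-0.06,0.15,0],[0,0,0]],[[-0.06,0.15,0],[0,0,0]]]}}

```text
time_s: 14.28
position: [0.3698, 0.3508, 0.2747]
tcp_rot: [[0.347, 0.001, -0.938], [0.938, -0.001, 0.347], [-0.0, -1.0, -0.001]]
force: [0.4, -0.4, 0.4]
opening: -0.001
```

```bash
python3 - <<'E'
from rig import *
from h import *
s=read_state();print(s['time_s'],s['position'],s['force'])
X=[[0.5482, 0.065], [0.5339, 0.0277], [0.5293, -0.0119], [0.5347, -0.0515], [0.5497, -0.0884]]
out=[]
for n,(x0,y0,w,h) in (("scene",(205,190,120,66)),("side",(225,190,120,100))):
    c=capture(n);np.savez(n+"2.npz",**c);o=dict(np.load(n+".npz"))
    for k in(o,c):
        cr=cv2.resize(k['frame'][y0:y0+h,x0:x0+w,::-1],None,fx=3.3,fy=3.3,interpolation=cv2.INTER_CUBIC)
        for p in X:
            u=((proj(c,np.r_[p,.049])[0]-[x0,y0]+.5)*3.3).round().astype(int);cv2.drawMarker(cr,tuple(int(t) for t in u),(0,0,255),0,6)
        out.append(cr)
cv2.imwrite("pics/after.png",np.vstack([np.hstack(out[:2]),np.hstack(out[2:])]))
E
```

```text
14.275 [0.36977169 0.35077028 0.27473084] [ 0.37549747 -0.41022456  0.43518576]
```

View pics/after.png

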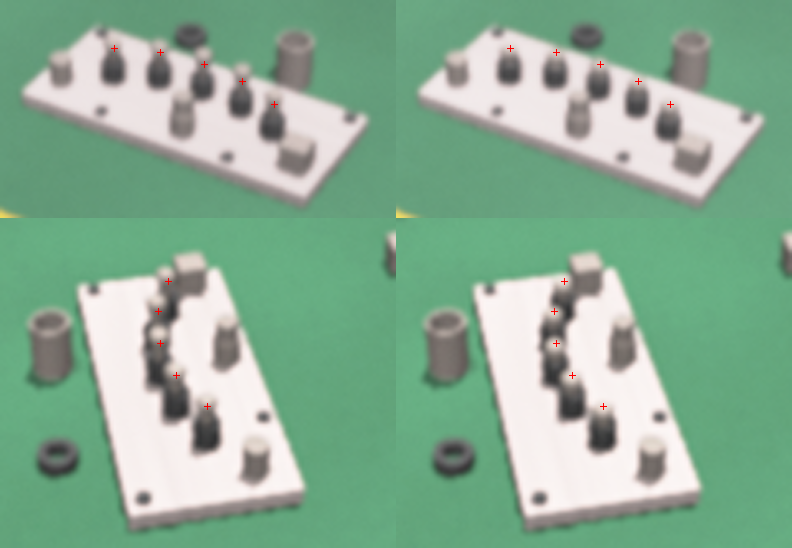

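In the before (left) and after (right) crops, all five caps now sit at the 49 mm markers, close on their collars. The socket, tube and nut haven't moved.

```bash
python3 -c "
from rig import *
print(hand_in())"
```

```text
the job is handed in; nothing more can be done
None
```

I pushed all five pins down with the closed fingertips, starting at the square stop block on the robot's left: pins 5, 4, 3, 2, 1. Between pins the fingertips stayed about 72 mm above the bench, close over the row. The hand then moved clear and I handed the job in at about 14 s.

- **Force on each pin:** each push ended at 11–14 N with the fingertips at about 47 mm. On pin 5 I also saw the cap spring's 4 N per mm slope. Both fit pins on their stops, well under the 40 N limit.
- **Pictures afterwards:** the scene and side views, compared with those from before, show all five caps at the 49 mm height, low on their collars. The socket, tube offcut and nut have not moved. I did not compare the screwdriver, hammer, can and pot; the hand went near none of them while low.
- **Not measured:** I did not read the final pin heights to the millimetre, only judged them by eye against the projected markers. No check failed or disagreed.

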